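# Close the dosing jar and line up the spice jars

## Task

Put the seasonings away on the low grey shelf: screw the red winged cap of the fixed amber jar clockwise as far as it goes, so its wing lies along the shelf, and stand the two spice jars that stand close round the shelf upright inside the two empty yellow circles, either jar in either circle, so all three spice jars stand in a neat row. Leave the spice jar that is already on the shelf in its middle circle, tip none of them over, and leave the green beaker where it is.

Things in the scene. Friction and masses are not known exactly. Their poses are not given: they have to be found in the camera images.
- shelf: low fixed grey shelf, board 110 (x) x 290 (y, length) mm, top 40 mm over the table; origin on the table under its centre, x to its back, y to its left, z up. Back rail at x = +48 mm, top 72 mm high. Amber jar, 54 mm in diameter, bolted on at y = +100; its red cap tops out at 169 mm. Yellow circles at x = 0, y = +36, -26, -88 mm.
- cap (a joint): turn of the red cap about its vertical axis, rad: 0 fully screwed down (end stop, the wing lies along the shelf's length), grows anticlockwise seen from above, up to 1.4 when loose; it does not rise or fall and stays where left
- cap_grip (a point): centre of the wing on the red cap, on the cap's axis, 157 mm over the table; the wing is a bar 14 mm thick (x), 46 mm long (y), 24 mm high, with a white line along its top; x, y turn with the cap and equal the shelf's when it is closed. Below it the cap is a disc 47 mm in diameter
- spot_1 (a point): Left circle of the low shelf: centre of a flat yellow circle 56 mm in diameter painted on the shelf board, at board height; axes as shelf. Between the amber jar and the middle circle; empty at the start
- spot_2 (a point): Middle circle of the low shelf: centre of a flat yellow circle 56 mm in diameter painted on the shelf board, at board height; axes as shelf. Occupied by jar_mid
- spot_3 (a point): Right circle of the low shelf: centre of a flat yellow circle 56 mm in diameter painted on the shelf board, at board height; axes as shelf. Empty at the start
- jar_a: glass spice jar, round, 40 mm in diameter, 105 mm tall, clear with a green label and a black lid (the lid is the top 21 mm, 40 mm across, and does not turn); origin at the centre of its underside, z up the jar; about 0.11 kg. Starts on the table.
- jar_b: glass spice jar, round, 40 mm in diameter, 105 mm tall, clear with a green label and a black lid (the lid is the top 21 mm, 40 mm across, and does not turn); origin at the centre of its underside, z up the jar; about 0.11 kg. Starts on the table.
- jar_mid: glass spice jar, round, 40 mm in diameter, 105 mm tall, clear with a green label and a black lid (the lid is the top 21 mm, 40 mm across, and does not turn); origin at the centre of its underside, z up the jar; about 0.11 kg. Already stands on the shelf's middle circle.
- beaker: pale green open plastic beaker, 78 mm in diameter, 109 mm tall, origin at the centre of its underside; to be left alone
Not all that is in view belongs to the job. Leave any purple look-alike of the jar_b alone.

How it is judged:
By the outcome, as a careful person would: the job done as asked, in the order asked, and still so for the second after the job is handed in, with the robot touching nothing.
It also fails if it takes over 58 s, if anything falls off the work surface, if the arm or the gripper's body presses on something with over 40 N, if the wrist force passes 120 N, or if a joint passes its speed limit or range.

## Robot

A 6-joint arm with a two-finger parallel gripper is mounted at the origin on a cart in front of the work surface, level with it; the furniture and walls round the work are solid. World frame = base frame: x ahead of the robot, y to its left, z up, the work surface at z = 0. Lengths are in mm, angles in rad, forces in N, time in s.
With the tool pointing down it reaches from about 325 to 875 mm from the base axis. Payload 4.4 kg.
Tool frame: the origin (TCP) lies on the centre line of the jaws, within the pads' length; the fingertips stand ahead of it and the grasp point (between the pads) lies 6 mm ahead of it (ctrl.tcp_to_tips is the z of the fingertips in the tool frame, in mm); z points along the fingers, y is the direction in which the jaws open and shut (so a half turn about z gives the same grasp; the last joint's range is limited). The gripper opens to 85 mm and grips with 20 to 120 N. Pads are 22 mm wide; open, the fingers measure 114 mm over their backs; the gripper's body (76 mm by 85 mm) begins 54 mm behind the grasp point. The pads swing forward as they close: fully open they stand 13 mm farther back than shut.
Start: joints at [-1.345, 0.207, 1.542, -0, 1.393, -0.15], TCP at [211.023, -534.88, 256.282] pointing down, gripper open.
Joint ranges: [-2.73, 2.73], [-0.86, 2.22], [0.23, 2.46], [-1.11, 4.25], [0.08, 2.63], [-2.82, 2.82]. Speed limits (rad/s): [2.79, 2.79, 3.14, 3.14, 3.14, 3.14].

## Interface

Orientations are given as a 3x3 rotation matrix whose columns are the frame's x, y, z axes.
In Python, from plant import ctrl, sensors, optics gives the robot as it stands. Calls block until the motion is done:
- ctrl.move_ptp(position, orientation): joint-space move of the TCP to a pose.
- ctrl.move_l(position, rot=None, vel=150, threshold=None): straight line of the TCP; rot=None keeps the orientation; vel is the mean speed in mm/s. With threshold (N) it stops when the force on the tool has changed by that much, and returns True; else False.
- ctrl.set_joints(angles): joint-space move.
- ctrl.gripper_to(opening, force=None): finger opening in mm; force is the grip in N (None keeps the last); returns when the fingers have stopped.
- ctrl.hold(seconds).
- ctrl.solve_ik(position, orientation): joint angles nearest the present ones, or None.
- sensors.read_state(): the state.
- optics.grab_frame(name): name is "scene" or "top" or "wrist"; returns (picture, depth): 400x640x3 uint8, red, green, blue; 400x640 float32, mm along the optical axis (not along the pixel's ray), 0 where there is no reading.
- optics.camera_params(name): a dict with "mtx" (3x3 intrinsics, pixels), "R" (3x3) and "t" (3): a world point X has camera coordinates R X + t; the wrist camera has in their place "T_tool_cam" (4x4, takes a point from camera to tool coordinates, whose origin is the TCP and whose axes are the flange's). Camera axes: x right, y down, z forward; pixel columns grow to the right and rows downward; lengths in mm; the calibration is good to about 2 mm. A picture is of the moment at which its call begins: read the wrist's pose just before it. camera_params takes no time and is no camera call.
A pose or a line that the arm cannot do raises ctrl.MotionError and nothing moves.
- ctrl.finish_job(): hands the job in, once; it reports no verdict.
The state is a dict: "t": time; "q": joint angles; "qvel": joint speeds; "tau": joint torques, N m; "eef_pos": TCP position; "eef_rot": TCP orientation; "force": force on the tool from outside, world axes, zero at the start; "wrist_torque": the same for the moment, N m; "grip_width": finger opening in mm.
Only numpy, scipy, OpenCV 4.12 (cv2) and the standard library are available. Lean on these libraries where they do the work, as an engineer would, in place of code of your own. Each camera call takes 0.05 s, during which the arm holds its last target. There are 200 camera calls.

## Working session

There is one attempt and no reset: what is moved stays moved. The work goes in short steps, each a Python script; the robot and the scene stay as the last script left them, time stands still between calls to the robot, and variables do not carry over. Pictures are saved under pics/ and viewed, about 8 in all and at most 12, crops included, and the job is handed in when it is done.

```bash
mkdir -p pics; ls; python3 - <<'E'
from plant import ctrl,sensors,optics
import cv2,numpy as np
for n in("scene","top"):
    im,d=optics.grab_frame(n); np.savez(f"{n}0.npz",im=im,d=d)
    cv2.imwrite(f"pics/{n}0.png",im[:,:,::-1])
    p=optics.camera_params(n); print(n,p["mtx"].round(1).tolist(),(-p["R"].T@p["t"]).round(0),p["R"].round(2).tolist())
print(ctrl.tcp_to_tips, optics.camera_params("wrist")["T_tool_cam"].round(2).tolist())
s=sensors.read_state();print(s["t"],s["eef_rot"].round(3).tolist(),s["grip_width"])
E
```

```text
pics
scene [[393.2, 0.0, 322.3], [0.0, 393.2, 201.6], [0.0, 0.0, 1.0]] [ 50. 774. 717.] [[-0.82, -0.57, 0.0], [-0.32, 0.45, -0.83], [0.48, -0.68, -0.55]]
top [[399.4, 0.0, 330.3], [0.0, 399.4, 200.4], [0.0, 0.0, 1.0]] [ 388.   30. 1021.] [[0.01, -1.0, -0.01], [-0.98, -0.01, -0.18], [0.18, 0.01, -0.98]]
25.0 [[-0.0, -0.95, -0.3, 77.27], [1.0, -0.0, -0.0, -1.29], [0.0, -0.3, 0.95, -118.4], [0.0, 0.0, 0.0, 1.0]]
0.1 [[0.93, 0.367, -0.0], [0.367, -0.93, 0.002], [0.0, -0.002, -1.0]] 85.3168633318685
```

View pics/scene0.png

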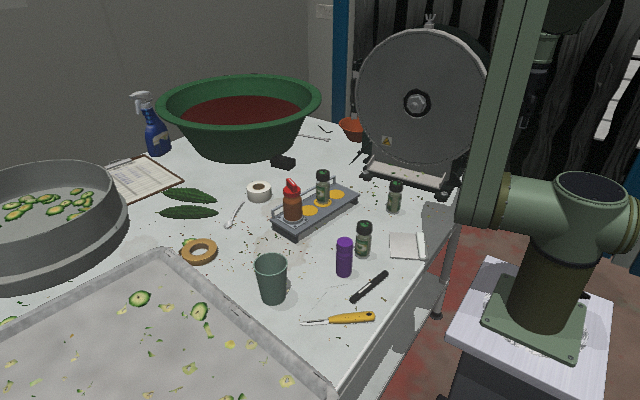

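View pics/top0.png

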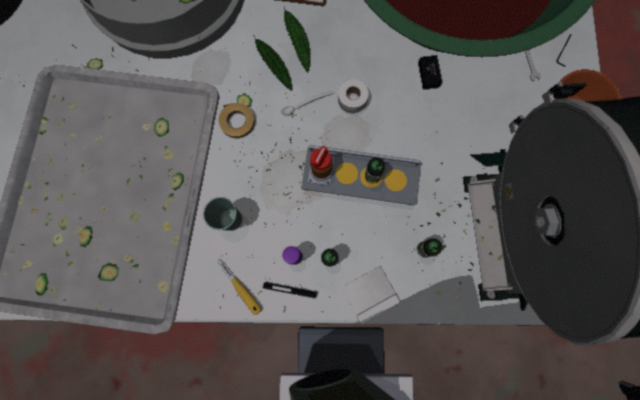

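The scene view shows the shelf with the cap at (291,187), the middle jar at (322,185), and loose jars at (363,240) and (395,197). The purple decoy is at (344,255) and the beaker at (271,280). In the top view the loose jars are at (330,257) and (431,247), purple at (291,255), cap at (321,160), and circles at (346,173) and (396,180).

```bash
cat > h.py <<'E'
import numpy as np,cv2
from plant import ctrl,sensors,optics
def world(n,d):
    p=optics.camera_params(n);v,u=np.mgrid[:400,:640]
    r=np.stack([u,v,np.ones_like(u)],-1)@np.linalg.inv(p["mtx"]).T
    return (r*d[...,None]-p["t"])@p["R"]
def ray(n,uv,z):
    p=optics.camera_params(n);c=-p["R"].T@p["t"]
    w=p["R"].T@np.linalg.inv(p["mtx"])@np.array([uv[0],uv[1],1.])
    return c+w*(z-c[2])/w[2]
E
python3 - <<'E'
from h import *
for n in("top","scene"):
    f=np.load(n+"0.npz");im,d=f["im"],f["d"];W=world(n,d)
    hsv=cv2.cvtColor(im,cv2.COLOR_RGB2HSV)
    roi=(W[...,0]>250)&(W[...,0]<700)&(W[...,1]<230)&(W[...,1]>-300)&(d>0)
    def comps(name,m,z,mina=15):
        k,l,s,c=cv2.connectedComponentsWithStats((m&roi).astype(np.uint8))
        for i in range(1,k):
            if s[i,4]>=mina:
                b=l==i;P=W[b]
                print(n,name,s[i].tolist(),c[i].round(1),"ray",ray(n,c[i],z).round(1),"depthmed",np.median(P,0).round(1),"ext",(np.ptp(P[:,:2],axis=0)).round(0),"zmax",np.percentile(P[:,2],95).round(1))
    H,S,V=hsv[...,0],hsv[...,1],hsv[...,2]
    comps("yellow",(H>15)&(H<35)&(S>150)&(V>100)&(W[...,2]>25),40)
    comps("red",((H<6)|(H>174))&(S>150)&(W[...,2]>120),150)
    comps("tops",(W[...,2]>93)&(W[...,2]<116),105)
    comps("midtop",(W[...,2]>132)&(W[...,2]<152)&(S<150),145)
    comps("purple",(H>125)&(H<155)&(S>80),100)
    comps("board",(W[...,2]>34)&(W[...,2]<46),40,80)
f=np.load("top0.npz")["im"][:,:,::-1]
g=np.load("scene0.npz")["im"][:,:,::-1]
a=cv2.resize(f[140:275,250:500],(800,432),interpolation=cv2.INTER_CUBIC)
b=cv2.resize(g[165:225,265:345],(225,168),interpolation=cv2.INTER_CUBIC)
o=np.zeros((600,800,3),np.uint8);o[:432]=a;o[432:,:225]=b
o[432:,240:440]=cv2.resize(f[140:182,300:350],(200,168),interpolation=cv2.INTER_CUBIC)
cv2.imwrite("pics/crop.png",o)
# machine near jar_b: lowest stuff
W=world("top",np.load("top0.npz")["d"])
m=(W[...,2]>15)&(W[...,0]>300)&(W[...,0]<560)&(W[...,1]<-230)
for x in range(320,560,30):
    q=W[m&(abs(W[...,0]-x)<15)]
    for z0,z1 in((15,60),(60,120),(120,250),(250,600)):
        r=q[(q[:,2]>z0)&(q[:,2]<z1)]
        if len(r):print(x,(z0,z1),r[:,1].max().round(0),end=" ; ")
    print()
E
```

```text
top yellow [336, 163, 22, 21, 326] [346.6 173.2] ray [641.1  -0.7  40. ] depthmed [640.8  -1.7  41.3] ext [53. 53.] zmax 44.3
top yellow [361, 169, 20, 18, 107] [367. 180.] ray [623.7 -52.2  40. ] depthmed [618.1 -47.2  41.3] ext [45. 48.] zmax 44.7
top yellow [385, 170, 21, 21, 332] [395.3 180.1] ray [ 624.1 -123.5   40. ] depthmed [ 624.1 -122.8   41.1] ext [52. 51.] zmax 44.3
top red [311, 147, 20, 22, 281] [320.6 159. ] ray [645.2  61.7 150. ] depthmed [643.9  60.5 146.3] ext [46. 43.] zmax 170.3
top tops [311, 161, 22, 14, 78] [322.8 170.4] ray [630.7  57.6 105. ] depthmed [627.2  55.8 109.8] ext [29. 50.] zmax 115.3
top tops [366, 168, 17, 12, 49] [372.3 175.5] ray [619.1 -59.2 105. ] depthmed [617.3 -57.6 104.7] ext [24. 38.] zmax 114.5
top tops [424, 238, 19, 18, 263] [432.9 246.8] ray [ 452.9 -195.6  105. ] depthmed [ 452.5 -195.5  105.2] ext [39. 39.] zmax 107.8
top tops [282, 246, 19, 18, 253] [290.7 254.6] ray [432.2 128.1 105. ] depthmed [431.6 127.8 105.1] ext [39. 40.] zmax 108.1
top tops [321, 248, 18, 19, 256] [329.6 257. ] ray [427.7  39.6 105. ] depthmed [427.7  38
[... 2264 characters left out ...]
120, 250) -376.0 ; 320 (250, 600) -375.0 ; 
350 (15, 60) -321.0 ; 350 (60, 120) -320.0 ; 350 (120, 250) -373.0 ; 350 (250, 600) -372.0 ; 
380 (15, 60) -319.0 ; 380 (60, 120) -321.0 ; 380 (120, 250) -370.0 ; 380 (250, 600) -369.0 ; 
410 (15, 60) -316.0 ; 410 (60, 120) -316.0 ; 410 (120, 250) -367.0 ; 410 (250, 600) -366.0 ; 
440 (15, 60) -313.0 ; 440 (60, 120) -315.0 ; 440 (120, 250) -363.0 ; 440 (250, 600) -364.0 ; 
470 (15, 60) -311.0 ; 470 (60, 120) -311.0 ; 470 (120, 250) -361.0 ; 470 (250, 600) -333.0 ; 
500 (15, 60) -308.0 ; 500 (60, 120) -311.0 ; 500 (120, 250) -359.0 ; 500 (250, 600) -332.0 ; 
530 (15, 60) -305.0 ; 530 (60, 120) -306.0 ; 530 (120, 250) -356.0 ; 530 (250, 600) -355.0 ;
```

View pics/crop.png

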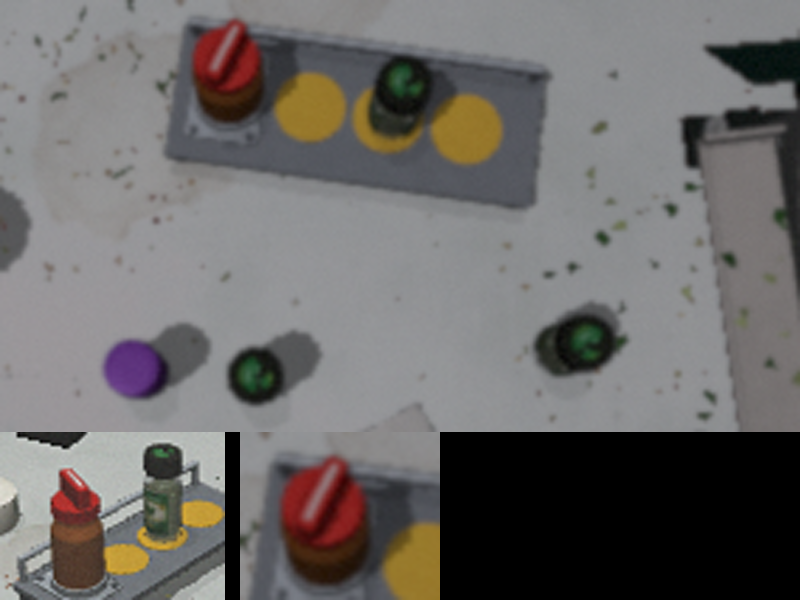

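```bash
cat >> h.py <<'E'
def rot(a):  # tool down, jaws opening along world heading a
    y=np.array([np.cos(a),np.sin(a),0]);z=np.array([0,0,-1.]);return np.stack([np.cross(y,z),y,z],1)
YAW=-0.140
def wristcam():
    s=sensors.read_state();im,d=optics.grab_frame("wrist");p=optics.camera_params("wrist")
    T=np.eye(4);T[:3,:3]=s["eef_rot"];T[:3,3]=s["eef_pos"];M=T@p["T_tool_cam"]
    return im,d,M,p["mtx"]
def wray(M,K,uv,z):
    w=M[:3,:3]@np.linalg.inv(K)@np.array([uv[0],uv[1],1.]);c=M[:3,3];return c+w*(z-c[2])/w[2]
E
python3 - <<'E'
from h import *
W=world("top",np.load("top0.npz")["d"])
m=(W[...,2]>40)&(W[...,1]<-270)&(W[...,1]>-800)&(W[...,0]>100);print("machine xmin",np.percentile(W[m][:,0],[0.2,1,5]))
im=np.load("top0.npz")["im"];hsv=cv2.cvtColor(im,cv2.COLOR_RGB2HSV)
m=np.zeros((400,640),bool);s=np.s_[145:172,308:335]
m[s]=(hsv[...,1][s]<130)&(hsv[...,2][s]>110)&(W[...,2][s]>155)
v,u=np.nonzero(m);P=np.array([ray("top",q,169)[:2] for q in zip(u,v)]);print(len(P),P.mean(0),np.linalg.svd(P-P.mean(0))[2][0])
d=np.linalg.svd(P-P.mean(0))[2][0]; d=d if d[1]>0 else -d
phi=np.arctan2(-d[0],d[1]);print("phi",phi,"theta",phi-YAW)
q0=sensors.read_state()["q"]
for k in(0,np.pi):
    for nm,p,a in(("cap",[648,63,174],phi+k),("capend",[648,63,174],YAW+k),("spot1",[639,0,131],YAW+k),("spot3",[622,-123,131],YAW+k),("ja",[428,39,91],YAW+k),("jb",[453,-195,91],YAW+k),("jaUp",[428,39,200],YAW+k)):
        q=ctrl.solve_ik(p,rot(a));print(nm,k>1,None if q is None else np.round(q,2))
E
```

```text
machine xmin [196.59981873 283.99805733 318.54751457]
48 [652.52329068  62.04055311] [-0.89922888  0.43747848]
phi 1.1180036687989263 theta 1.2580036687989264
cap False [-0.04  0.44  1.42 -0.    1.29 -1.15]
capend False [-0.04  0.44  1.42 -0.    1.29  0.1 ]
spot1 False [-0.14  0.46  1.48 -0.    1.2   0.  ]
spot3 False [-0.33  0.45  1.5  -0.    1.2  -0.19]
ja False [-0.11  0.12  2.03 -0.    0.99  0.03]
jb False [-0.58  0.24  1.88 -0.    1.02 -0.44]
jaUp False [-0.11 -0.05  1.94 -0.    1.25  0.03]
cap True [-0.04  0.44  1.42 -0.    1.29  1.99]
capend True None
spot1 True None
spot3 True None
ja True None
jb True [-0.58  0.24  1.88 -0.    1.02  2.7 ]
jaUp True None
```

```bash
python3 - <<'E'
from h import *
R0=sensors.read_state()["eef_rot"]
ctrl.move_l([195,-330,300],vel=250)
phi=1.118
ctrl.move_ptp([390,-30,300],rot(YAW))
im,d,M,K=wristcam();np.savez("w_j.npz",im=im,d=d,M=M,K=K)
ctrl.move_ptp([520,0,300],rot(YAW))   # camera looks ahead along tool x
im2,d2,M2,K2=wristcam();np.savez("w_s.npz",im=im2,d=d2,M=M2,K=K2)
cv2.imwrite("pics/w1.png",np.hstack([cv2.resize(i,(400,250)) for i in(im,im2)])[:,:,::-1])
print(M2.round(2).tolist(),sensors.read_state()["t"],sensors.read_state()["force"])
E
```

```text
[[0.99, -0.13, -0.04, 530.73], [-0.14, -0.94, -0.3, 76.8], [-0.0, 0.3, -0.95, 417.69], [0.0, 0.0, 0.0, 1.0]] 3.125 [-0.29416472  1.18071709  0.6041268 ]
```

View pics/w1.png

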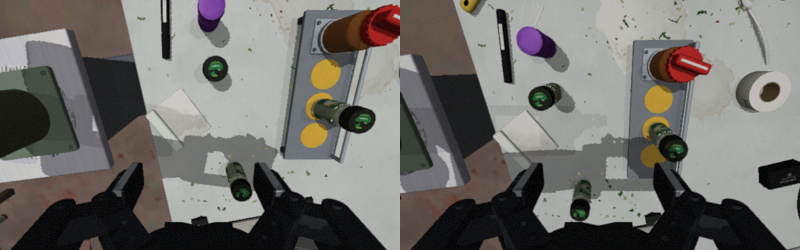

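The wrist views show all three jars, all circles and the cap clearly: jar_a is at about (215,68), jar_b at (240,188), and the cap wing at (688,66) in the right half. I'll measure from them.

```bash
python3 - <<'E'
from h import *
for n in("w_j","w_s"):
    f=np.load(n+".npz");im,d,M,K=f["im"],f["d"],f["M"],f["K"]
    v,u=np.mgrid[:400,:640];r=np.stack([u,v,np.ones_like(u)],-1)@np.linalg.inv(K).T
    W=(r*d[...,None])@M[:3,:3].T+M[:3,3]
    hsv=cv2.cvtColor(im,cv2.COLOR_RGB2HSV);H,S,V=[hsv[...,i] for i in range(3)]
    roi=(d>0)&(v<300)&(W[...,0]>350)&(W[...,0]<700)&(abs(W[...,1])<260)
    def comps(name,m,z,mina=60):
        k,l,s,c=cv2.connectedComponentsWithStats((m&roi).astype(np.uint8))
        for i in range(1,k):
            if s[i,4]>=mina:
                P=np.array([wray(M,K,q,z) for q in np.argwhere(l==i)[:,::-1]])
                (cx,cy),rad=cv2.minEnclosingCircle(P[:,:2].astype(np.float32))
                print(n,name,s[i].tolist(),P.mean(0)[:2].round(1),"circ",round(cx,1),round(cy,1),round(rad,1),"zmed",np.median(W[l==i][:,2]).round(1))
                if name=="white":
                    e=np.linalg.svd(P[:,:2]-P[:,:2].mean(0),full_matrices=False)[2][0];e*=np.sign(e[1]);print(" phi",np.arctan2(-e[0],e[1]))
    comps("yellow",(H>15)&(H<35)&(S>150)&(V>90)&(W[...,2]>25),40)
    comps("white",(S<110)&(V>120)&(W[...,2]>160)&(W[...,2]<180),169,25)
    comps("lid",(W[...,2]>102)&(W[...,2]<109)&(S<255),105,150)
    comps("lidmid",(W[...,2]>142)&(W[...,2]<149)&(W[...,1]<0),145,150)
E
```

```text
w_j yellow [497, 95, 47, 48, 1706] [641.1   2.2] circ 641.0 1.7 27.7 zmed 41.7
w_j yellow [489, 149, 43, 43, 562] [624.2 -52.1] circ 632.4 -59.9 27.4 zmed 41.7
w_j yellow [481, 197, 42, 39, 1267] [ 623.9 -121.1] circ 623.9 -121.5 27.4 zmed 41.7
w_j white [629, 22, 11, 10, 67] [637.4  71.6] circ 637.5 71.0 4.8 zmed 170.3
 phi 0.9935515978545602
w_j lid [317, 0, 44, 33, 1204] [431.3 125.9] circ 431.9 130.5 19.9 zmed 105.7
w_j lid [546, 21, 27, 61, 303] [627.6  64.7] circ 642.1 64.5 25.9 zmed 105.3
w_j lid [325, 89, 41, 42, 1316] [427.6  42.8] circ 427.6 42.9 20.0 zmed 105.7
w_j lid [527, 165, 30, 37, 214] [619.9 -55.3] circ 630.3 -61.2 20.4 zmed 105.7
w_j lidmid [555, 173, 47, 42, 1455] [631.7 -61.5] circ 631.5 -61.6 21.4 zmed 145.7
w_s yellow [392, 137, 44, 44, 1510] [640.7   2.1] circ 640.5 1.7 27.5 zmed 41.7
w_s yellow [388, 187, 42, 38, 493] [626.6 -49.4] circ 632.0 -59.9 27.4 zmed 41.8
w_s yellow [385, 232, 40, 36, 905] [ 619.4 -121.6] circ 623.5 -121.8 27.6 zmed 41.7
w_s white [449, 93, 44, 20, 239] [649.4  65.3] circ 649.3 64.9 18.3 zmed 170.2
 phi 1.108999667699193
w_s lid [186, 42, 43, 46, 1529] [432.7 131.6] circ 432.9 131.3 20.4 zmed 105.7
w_s lid [205, 139, 39, 39, 1159] [428.2  43. ] circ 428.2 42.9 20.2 zmed 105.7
w_s lidmid [420, 222, 42, 38, 1233] [632.4 -61.4] circ 631.8 -61.5 21.2 zmed 145.7
```

Circles, mid jar and cap axis all agree to about 1 mm: spots at (640.8,1.7), (632.2,-59.9) and (623.7,-121.6), and the cap axis at (649.5,65). Now the cap.

```bash
sed -i 's/^YAW=.*/YAW=-0.138/' h.py; python3 - <<'E'
from h import *
phi=1.109;C=np.array([649.5,65.,0])
ctrl.gripper_to(45,force=50)
print("tips",ctrl.tcp_to_tips)
ctrl.move_ptp(C+[0,0,240],rot(phi))
print(ctrl.move_l(C+[0,0,175],vel=100,threshold=8),sensors.read_state()["eef_pos"])
ctrl.gripper_to(5);s=sensors.read_state();print("grip",s["grip_width"],s["force"].round(1),s["wrist_torque"].round(2))
for a in list(np.linspace(phi,YAW,9)[1:])+[YAW-.02,YAW-.04,YAW-.06,YAW-.08]:
    ctrl.move_l(C+[0,0,175],rot(a),vel=150)
    s=sensors.read_state();y=s["eef_rot"][:,1];print(round(a,3),np.arctan2(y[1],y[0]).round(3),s["force"].round(1),s["wrist_torque"].round(2),round(s["t"],2))
    if a<YAW+.3 and abs(s["wrist_torque"][2])>1.5: break
E
```

```text
tips 25.0
False [650.00367429  64.94847239 175.66939914]
grip 12.812471522898258 [-2.3 -3.4  5.1] [-0.5   0.48 -0.02]
0.953 0.952 [-3.7 -3.3  5.8] [-0.56  0.46 -0.02] 6.12
0.797 0.797 [-3.2 -3.1  6.7] [-0.61  0.47 -0.07] 6.43
0.641 0.641 [-3.4 -4.   6.1] [-0.62  0.53 -0.11] 6.74
0.486 0.485 [-3.  -4.1  6.2] [-0.59  0.56  0.01] 7.05
0.33 0.329 [-4.1 -4.5  5.8] [-0.69  0.57 -0.06] 7.36
0.174 0.173 [-3.8 -3.9  5.9] [-0.69  0.63 -0.01] 7.67
0.018 0.017 [-4.5 -4.3  6. ] [-0.69  0.58 -0.04] 7.97
-0.138 -0.138 [-3.7 -3.9  6.9] [-0.7   0.62 -0.02] 8.28
-0.158 -0.157 [-3.8 -3.2  6.9] [-0.79  0.67  0.41] 8.53
-0.178 -0.176 [-4.4 -4.3  6.6] [-0.75  0.61  0.87] 8.78
-0.198 -0.195 [-4.7 -3.7  6.4] [-0.8   0.64  1.12] 9.03
-0.218 -0.214 [-3.9 -4.7  7. ] [-0.85  0.67  1.36] 9.28
```

The end stop came up exactly at the computed shelf heading (torque rises from there). Next: release, check the cap, then pick jar_a.

```bash
cat >> h.py <<'E'
def look(name):
    im,d,M,K=wristcam();np.savez(name+".npz",im=im,d=d,M=M,K=K)
    v,u=np.mgrid[:400,:640];r=np.stack([u,v,np.ones_like(u)],-1)@np.linalg.inv(K).T
    W=(r*d[...,None])@M[:3,:3].T+M[:3,3]
    hsv=cv2.cvtColor(im,cv2.COLOR_RGB2HSV);ok=(d>0)&(v<330)&(W[...,0]>350)&(W[...,0]<700)
    def comps(m,z,mina):
        out=[];k,l,s,c=cv2.connectedComponentsWithStats((m&ok).astype(np.uint8))
        for i in range(1,k):
            if s[i,4]>=mina:
                P=np.array([wray(M,K,q,z)[:2] for q in np.argwhere(l==i)[:,::-1]]);e=np.linalg.svd(P-P.mean(0),full_matrices=False)[2][0]
                e=e*np.sign(e[1]);c,rr=cv2.minEnclosingCircle(P.astype(np.float32))
                out.append((np.round(c,1).tolist(),round(rr,1),s[i].tolist(),round(float(np.arctan2(-e[0],e[1])),3)))
        return out
    print(name,"table lids",[o[:3] for o in comps((W[...,2]>102)&(W[...,2]<109),105,300)])
    print(" shelf lids",[o[:3] for o in comps((W[...,2]>142)&(W[...,2]<149)&(hsv[...,1]<250)&(W[...,1]<35),145,300)])
    print(" white",comps((hsv[...,1]<110)&(hsv[...,2]>120)&(W[...,2]>160)&(W[...,2]<180),169,40))
    return im
E
python3 - <<'E'
from h import *
C=np.array([649.5,65.,0])
ctrl.gripper_to(45)
ctrl.move_l(C+[0,0,260],rot(YAW-.08),vel=150)
ctrl.move_ptp([520,0,300],rot(YAW));look("w2")
ctrl.gripper_to(62,force=35)
J=np.array([428,42.9,0])
ctrl.move_ptp(J+[0,0,200],rot(YAW));
print(ctrl.move_l(J+[0,0,91],vel=120,threshold=10))
ctrl.gripper_to(25);s=sensors.read_state();print("grip",s["grip_width"],s["force"].round(1),s["eef_pos"].round(1),s["t"])
ctrl.move_l(J+[0,0,190],vel=120);s=sensors.read_state();print("grip",s["grip_width"],s["force"].round(1))
cv2.imwrite("pics/w3.png",wristcam()[0][:,:,::-1])
E
```

```text
w2 table lids [([432.8, 130.9], 20.5, [186, 43, 44, 46, 1532]), ([428.3, 42.9], 20.2, [205, 140, 39, 39, 1174])]
 shelf lids [([632.4, -61.3], 20.9, [419, 223, 42, 38, 1211])]
 white [([649.7, 65.3], 18.2, [466, 79, 11, 50, 239], -0.138)]
False
grip 39.61643812877362 [-1.7 -0.8  4.8] [428.7  42.8  91.9] 13.4167
grip 40.07531160954435 [-1.2  0.8 -0.9]
```

View pics/w3.png

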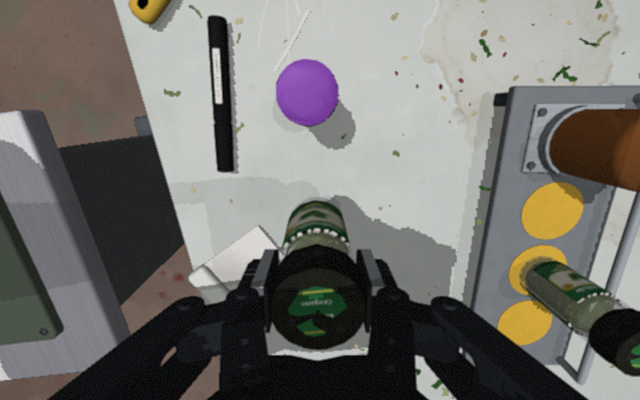

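The cap reads -0.138 rad, which is the shelf yaw, so it is closed. In this picture jar_a sits upright between the pads (lid at (318,300)). Now place it on spot_1.

```bash
cat > place.py <<'E'
from h import *
def place(S):
    ctrl.move_l([S[0],S[1],195],rot(YAW),vel=180)
    ctrl.move_l([S[0],S[1],140],vel=120)
    hit=ctrl.move_l([S[0],S[1],130],vel=30,threshold=5);s=sensors.read_state();print("hit",hit,s["eef_pos"].round(1),s["force"].round(1),s["grip_width"])
    ctrl.gripper_to(58);ctrl.hold(.2)
    ctrl.move_l([S[0],S[1],250],vel=150)
E
python3 - <<'E'
from place import *
place([640.8,1.7])
ctrl.move_ptp([520,0,300],rot(YAW));look("w4")
ctrl.move_ptp([430,-190,300],rot(YAW));im=look("w5");print(sensors.read_state()["t"])
cv2.imwrite("pics/w5.png",im[:,:,::-1])
E
```

```text
hit True [641.4   1.6 131.8] [-0.3  0.5  4.6] 39.83095102646701
w4 table lids [([432.8, 131.3], 20.3, [187, 43, 43, 46, 1529])]
 shelf lids [([640.0, 1.4], 20.6, [425, 157, 45, 43, 1467]), ([632.1, -61.6], 20.9, [420, 223, 41, 38, 1215])]
 white [([649.4, 65.3], 18.2, [466, 79, 12, 50, 245], -0.141)]
w5 table lids [([452.9, -194.1], 20.2, [321, 170, 37, 37, 1064])]
 shelf lids [([631.8, -62.5], 21.0, [522, 0, 55, 39, 1673])]
 white []
19.7667
```

View pics/w5.png

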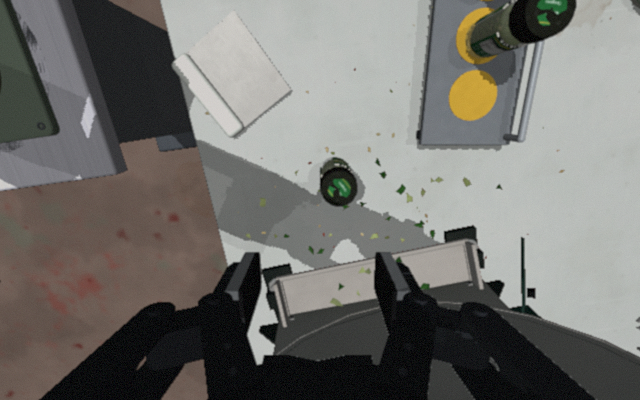

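jar_a stands at (640.0,1.4), within 1 mm of spot_1. jar_b's lid is at pixel (339,187), giving (452.9,-194.1), which matches the top view. I'll pick it and place it on spot_3.

```bash
python3 - <<'E'
from place import *
J=np.array([452.7,-193.8,0])
ctrl.gripper_to(62,force=35)
ctrl.move_ptp(J+[0,0,200],rot(YAW))
print(ctrl.move_l(J+[0,0,91],vel=120,threshold=10))
ctrl.gripper_to(25);s=sensors.read_state();print("grip",s["grip_width"],s["force"].round(1),s["eef_pos"].round(1))
ctrl.move_l(J+[0,0,195],vel=120);s=sensors.read_state();print("grip",s["grip_width"],s["force"].round(1))
if s["grip_width"]>36:
    place([623.7,-121.6])
    ctrl.move_ptp([520,0,300],rot(YAW));im=look("w6");a=optics.grab_frame("scene")[0]
    cv2.imwrite("pics/end.png",np.hstack([im[:,150:550],a[130:330,220:420].repeat(2,0).repeat(2,1)])[:,:,::-1])
print(sensors.read_state()["t"])
E
```

```text
False
grip 39.82168968341382 [-1.   0.8  4.6] [ 453.4 -194.3   92.1]
grip 40.022770315039175 [-0.6 -0.4 -1.3]
hit True [ 624.4 -121.8  131.8] [ 0.3 -1.3  3.4] 40.07839780301585
w6 table lids [([432.8, 131.1], 20.2, [186, 42, 43, 46, 1531])]
 shelf lids [([639.9, 1.7], 20.8, [424, 156, 46, 43, 1464]), ([632.4, -61.3], 20.8, [419, 222, 42, 39, 1206]), ([625.8, -119.3], 20.9, [418, 277, 34, 30, 593])]
 white [([649.4, 64.9], 18.2, [465, 79, 12, 50, 245], -0.142)]
27.2917
```

View pics/end.png

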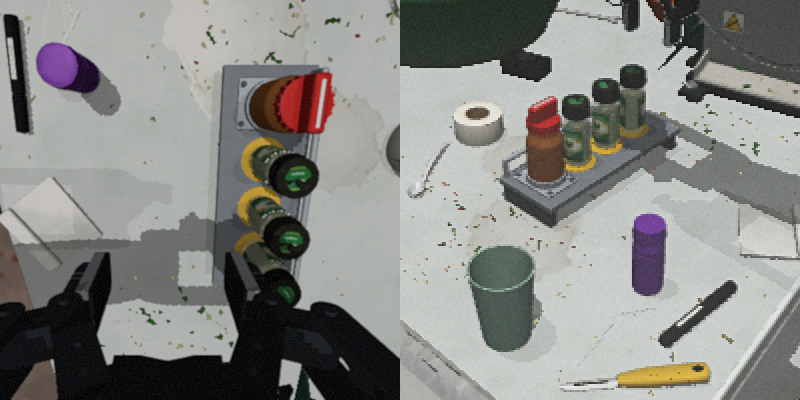

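The row stands upright, the beaker and purple jar have not moved, and the cap is closed. jar_b's lid is half hidden by a finger in this view, so I'll take one unobstructed reading and then hand in.

```bash
python3 - <<'E'
from h import *
ctrl.move_ptp([470,-90,310],rot(YAW));look("w7")
im,d=optics.grab_frame("top");W=world("top",d);d0=np.load("top0.npz")["d"]
r=np.s_[190:240,200:245];print("beaker depth change",np.median(abs(d[r]-d0[r])))
ctrl.finish_job();print(sensors.read_state()["t"])
E
```

```text
w7 table lids []
 shelf lids [([639.7, 0.9], 20.9, [474, 38, 50, 52, 1901]), ([632.0, -61.8], 20.7, [466, 118, 45, 44, 1544]), ([623.4, -121.5], 20.8, [457, 183, 42, 40, 1280])]
 white []
beaker depth change 1.8120422
the job is handed in; nothing more can be done
the job is handed in; nothing more can be done
```

The job is done and handed in: the cap is fully closed and both loose jars stand in the empty circles, in a row with the middle jar. The clock read 27.3 s just before one last short move and the hand-in, well under the 58 s limit.

- **Cap:** I turned it clockwise onto its end stop. Torque rose exactly at the shelf's heading, and the wing's white line then read -0.138 to -0.142 rad against a shelf yaw of -0.138.
- **Jars:** I placed jar_a on the left circle and jar_b on the right one, both upright. In the last wrist view all three lids sit within about 2 mm of their circle centres, and the middle jar did not move.
- **Left alone:** The beaker and the purple look-alike are where they were. The beaker's depth changed by a median of 1.8 mm, which I take as sensor noise.

- **Readings that disagreed:** One reading put jar_b about 3 mm off, but a finger was half hiding its lid, and an unobstructed view put it within 1 mm. The top camera read about 2–3 mm differently from the wrist camera in y, so I used the wrist readings.

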